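# Load the drying hotplate and set its thermostat

### The job

Lift the rack of brass ferrules up and off the two-armed blue stand and set it down gently on the hotplate, upright, in the middle of the heating plate and with its crossbar parallel to the front edge of the hotplate. Only when it stands there, turn the thermostat dial clockwise until its white pointer line is at the red set-mark on the scale. Leave all the other things on the bench where they are.

Things in the scene. Friction and masses are not known exactly. Their poses are not given: they have to be found in the camera images.
- hotplate: Grey bench hotplate, fixed, 290 (x) by 190 (y) mm. Origin: centre of its underside on the bench; its front is its -x side. Its front deck, with the dial, is 55 mm high. At the back it carries a dark square heating plate 150 x 150 mm, 10 mm thick, whose top is 85 mm above the bench, centred 55 mm behind (+x of) the origin.
- plate_mid (a point): Centre of the top face of the heating plate; axes as the hotplate's.
- dial (a joint): Angle of the thermostat dial, rad, 0 to 4.71, growing clockwise seen from above (axis vertical). At 0 the pointer points 135 deg counter-clockwise from the hotplate's +x axis, so its direction in the hotplate's frame is 2.356 minus this value. Turns stiffly and stays where left.
- dial_grip (a point): Point on the dial's vertical axis (hotplate x = -92 mm), 91 mm above the bench, where to grip. Black dial: 54 mm round skirt, its top 68 mm above the bench, and on it a straight bar grip 52 mm long, 14 mm wide, 30 mm tall (top 98 mm above the bench). x axis: along the bar, towards the end with the white pointer line.
- pointer (a point): Point on the pointer's line, 30 mm from the dial's axis, 59 mm above the bench; turns with the dial.
- setmark: Red set-mark (a flat rider 4 mm high) on the white scale round the dial. Origin on the dial's axis; its x axis points from there to the mark.
- mark (a point): Point of the set-mark 30 mm from the dial's axis, 59 mm above the bench; the pointer's point meets it when the dial is set.
- rack: Hanging ferrule rack, one rigid piece, about 0.35 kg: aluminium tray 80 (x) by 110 (y) by 6 mm with six brass ferrules 18 mm tall fixed on it, a central 12 mm stem, a crossbar 8 mm thick, 108 mm long along y, its axis 130 mm above the tray's underside, and above that a wooden grip. Origin: centre of the tray's underside.
- rack_grip (a point): Centre of the rack's wooden grip: 18 (x) by 36 (y) by 46 mm tall, 161 mm above the tray's underside; the grip reaches from 136 to 182 mm above the underside. Close the fingers along the rack's x.
- stand: Fixed hanger stand. Origin: on the bench under the hanging point. Blue foot 190 x 150 x 10 mm centred at x = +15 mm. Two 8 mm arms at y = +-33 mm run from posts at x = +82 mm to a V at x = 0 (crossbar axis 208 mm up) and turn up to tips at x = -23 mm, 231 mm up, its highest point. The rack must rise 30 to 90 mm, then go forward (stand's -x) 70 mm for its tray to clear the arms.
- oil_bottle: Bystander: blue bottle with yellow cap, 42 mm thick, 140 mm tall, beside the hotplate. Origin: centre of its underside.
- tin: Bystander: red tin, 52 mm thick, 75 mm tall, in front of the stand. Origin: centre of its underside.
- beaker: Bystander: green glass beaker, 48 mm wide, 70 mm tall, beside the stand. Origin: centre of its underside.
- ferrule: Bystander: loose brass ferrule, 22 mm wide, 18 mm tall, on the corner of the hotplate's front deck. Origin: centre of its underside.
- jar: Bystander: clear jar with yellow lid, 100 mm wide, 130 mm tall, at the right. Origin: centre of its underside.

How it is judged:
On the way, in this order (a step that is already met when the one before it is completed fails the run):
1. the rack stands on the middle of the heating plate, square and let go (horizontal distance between rack and plate_mid below 0.018 m and z of rack in the frame of plate_mid below 0.005 m and angle between rack's own z axis and vertical below 0.05 rad and angle between the y axis of rack and the y axis of hotplate, either way round below 0.2 rad and contact force between the fingers and rack below 0.05 N), for 0.2 s.
2. the dial's pointer is at the red set-mark (distance between pointer and mark below 0.0042 m), for 0.2 s.
At the end, for the whole second after the job is handed in: The rack stands upright (within 3 deg) and at rest on the heating plate, its centre within 18 mm of the plate's, its crossbar parallel to the front edge within 11 deg, let go; and the dial's pointer is within about 8 deg (4.2 mm at 30 mm radius) of the red set-mark and at rest (all of step 1 and distance between pointer and mark below 0.0042 m and linear speed of rack below 0.01 m/s and velocity of joint dial between -0.05 and 0.05 rad/s); the robot touches nothing.
It fails at once if the dial turned up (past 1.25 rad) before the rack is on the heating plate (value of joint dial above 1.25 rad and (horizontal distance between rack and plate_mid above 0.06 m or z of rack in the frame of plate_mid above 0.02 m)).
It fails at once if the rack tipped by more than 30 deg (angle between rack's own z axis and vertical above 0.52 rad).
It fails at once if the rack dropped or slammed onto the heating plate (over 0.3 m/s within 12 mm of it, or pressed with over 90 N) (contact force between rack and hotplate above 90 N or (horizontal distance between rack and plate_mid below 0.08 m and z of rack in the frame of plate_mid below 0.012 m and linear speed of rack above 0.3 m/s)).
It fails at once if a bystander moved by more than 25 mm (distance of any of oil_bottle, tin, beaker, ferrule, jar from where it was at the start of the episode above 0.025 m).
It also fails if it takes over 72 s, if anything falls off the work surface, if the arm or the gripper's body presses on something with over 40 N, if the wrist force passes 120 N, or if a joint passes its speed limit or range.

### The arm

A 7-joint arm with a two-finger parallel gripper is mounted at the origin on the work surface. World frame = base frame: x ahead of the robot, y to its left, z up, the work surface at z = 0. Lengths are in m, angles in rad, forces in N, time in s.
With the tool pointing down it reaches from about 0.425 to 0.825 m from the base axis. Payload 3.6 kg.
Tool frame: the origin (TCP) lies midway between the tips of the shut fingers; the grasp point (between the pads) lies 19 mm behind it (arm.grip_point_offset is the distance from the TCP to the grasp point, in m); z points along the fingers, y is the line along which they close (so a half turn about z gives the same grasp; the last joint's range is limited). The gripper opens to 93 mm and grips with 3 to 60 N. Pads are 15 mm wide; open, the fingers measure 128 mm over their backs; the gripper's body (75 mm by 188 mm) begins 65 mm behind the grasp point.
Start: joints at [1.228, 0.615, -0.013, 1.423, 0.008, 1.103, -0.04], TCP at [0.203, -0.618, 0.219] pointing down, gripper open.
Joint ranges: [-3.12, 3.12], [-0.3, 2.06], [-1.34, 1.32], [0.26, 2.42], [-1.36, 4.5], [0.01, 1.98], [-2.84, 2.84]. Speed limits (rad/s): [2.79, 2.79, 3.14, 3.14, 3.14, 3.14, 3.14].

### API

Orientations are given as a rotation vector (axis times angle).
In Python, from rig import monitor, eyes, job, arm gives the robot as it stands.
- The arm moves only by the tool send_rows, never from a script. Its argument "motion" is a list of rows, each an object of numbers: "dx", "dy", "dz": the shift along the world's x, y, z normalised to -1 to 1, where 1 is 20 cm; "yaw": the turn about the world's z normalised to -1 to 1, where 1 is 90 degrees. In form: [{"dx": .., "dy": .., "dz": .., "yaw": ..}, ...]. A call has 1 to 5 rows; each row is the pose to reach, as a shift and turn from the pose commanded when the call began; what a row does not reach only later rows make up. A row lasts 1/10 s, in which the tool goes at most 50 mm and 8.59 degrees, less where a joint would pass 70% of its speed; a pose out of reach is approached as far as the arm can. A call with a number of a shift or a turn outside -1 to 1 is refused whole. A call with a gripper value outside its range is refused whole. "grip" is the opening, from 0 (shut) to 1 (fully open), set as the call begins (left out, the last holds). The fingers move at their own pace and stop on an object; "squeeze" is the grip in N (left out, the last holds). Time passes only in rows, so rows that repeat a pose let the fingers close. It gives the time, the measured TCP pose, the force, the opening and the grip force at its end, in the units of the state.
- monitor.get_obs(): the state, without advancing time (a new reading comes with each control period).
- eyes.camera(name): name is "scene" or "top" or "wrist"; returns a dict with "frame" (400x640x3 uint8, red, green, blue), "range_z" (400x640 float32, m along the optical axis (not along the pixel's ray), 0 where there is no reading), "mtx" (3x3 intrinsics, pixels), "k1" (the pictures are not rectified: a ray, as slopes to the right and down, at radius r is drawn at 1 + k1 r^2 times it, then the intrinsics apply), "extrinsics" (4x4, takes a point from world to camera coordinates). Camera axes: x right, y down, z forward; pixel columns grow to the right and rows downward; lengths in m; the calibration is good to about 2 mm. A picture is of the moment at which its call begins.
- job.close_job(): hands the job in; it is judged then, once.
The state is a dict: "time": time; "qpos": joint angles; "qvel": joint speeds; "tau": joint torques, N m; "tool_pos": TCP position; "eef_rot": TCP orientation; "contact_force": force on the tool from outside, world axes, zero at the start; "torque": the same for the moment, N m; "opening": finger opening in m; "grasp_force": force on a finger pad.
Only numpy, scipy, OpenCV 4.12 (cv2) and the standard library are available. Lean on these libraries where they do the work, as an engineer would, in place of code of your own. Each camera call takes 0.05 s, during which the arm holds its last target. There are 200 camera calls.

## Working session

There is one attempt and no reset: what is moved stays moved. The work goes in short steps, Python scripts to look and compute and a tool call to move; the robot and the scene stay as the last step left them, time stands still between calls to the robot, and variables do not carry over. Pictures are saved under pics/ and viewed, at most 10 in all, crops included, and the job is handed in when it is done.

Besides the shell and the picture viewer there is one more tool, called after ">>>" as name(argument=value, ...), one argument or row to a line, values as JSON. send_rows: Moves the arm, as the interface text tells. Its arguments: {"type":"object","properties":{"motion":{"type":"array","items":{"type":"object","properties":{"dx":{"type":"number","minimum":-1,"maximum":1},"dy":{"type":"number","minimum":-1,"maximum":1},"dz":{"type":"number","minimum":-1,"maximum":1},"yaw":{"type":"number","minimum":-1,"maximum":1}}}},"grip":{"type":"number"},"squeeze":{"type":"number"}},"required":["motion"]}

```bash
ls && mkdir -p pics && cat > h.py <<'E'
import numpy as np, cv2
from rig import monitor, eyes, job, arm
def shot(n):
    c=eyes.camera(n); np.savez(f'/tmp/{n}.npz',**c); return c
def world(c,u,v,d=None,z=None):
    "pixels -> world, by depth d or onto the plane z"
    K=c['mtx'];E=np.linalg.inv(c['extrinsics']);u=np.atleast_1d(u).astype(float);v=np.atleast_1d(v).astype(float)
    p=cv2.undistortPoints(np.stack([u,v],-1)[:,None],K,np.array([c['k1'],0,0,0.]))[:,0]
    r=np.c_[p,np.ones(len(p))]
    if d is None:
        w=r@E[:3,:3].T; d=(z-E[2,3])/w[:,2]
    return (r*np.atleast_1d(d)[:,None])@E[:3,:3].T+E[:3,3]
E
python3 - <<'E'
from h import *
o=monitor.get_obs(); print({k:np.round(v,3) for k,v in o.items()}, arm.grip_point_offset)
for n in ['scene','top','wrist']:
    c=shot(n); print(n,c['mtx'].tolist(),c['k1'],np.linalg.inv(c['extrinsics'])[:3].round(3).tolist())
    cv2.imwrite(f'pics/{n}0.png',c['frame'][...,::-1])
E
```

```text
pics
{'time': np.float64(0.0), 'qpos': array([ 1.227,  0.616, -0.013,  1.425,  0.008,  1.103, -0.04 ]), 'qvel': array([ 0.   , -0.001, -0.001, -0.   , -0.   ,  0.001,  0.001]), 'tau': array([ 0.0000e+00, -4.5893e+01,  2.0800e-01, -1.6575e+01, -6.1000e-02,
        2.0000e-02,  0.0000e+00]), 'tool_pos': array([ 0.202, -0.617,  0.217]), 'eef_rot': array([-3.10e+00, -4.95e-01,  1.00e-03]), 'contact_force': array([-0.55 , -0.061,  0.487]), 'torque': array([-0.041, -0.029,  0.007]), 'grasp_force': np.float64(0.0), 'opening': np.float64(0.093)} 0.0188
scene [[375.88754702919033, 0.0, 320.10506935296155], [0.0, 375.88754702919033, 195.5111455563345], [0.0, 0.0, 1.0]] -0.061131371121258916 [[0.353, 0.709, -0.61, 1.063], [0.935, -0.26, 0.24, -0.264], [0.012, -0.655, -0.755, 0.821]]
top [[428.370724137887, 0.0, 319.06215280614225], [0.0, 428.370724137887, 196.9843521962424], [0.0, 0.0, 1.0]] -0.027075689631689482 [[-0.009, -0.998, 0.062, 0.461], [-1.0, 0.008, -0.003, -0.058], [0.002, -0.062, -0.998, 1.145]]
wrist [[341.54479881209477, 0.0, 316.36071457880354], [0.0, 341.54479881209477, 200.8378654311082], [0.0, 0.0, 1.0]] -0.001219053744024705 [[0.311, -0.922, -0.231, 0.265], [-0.95, -0.302, -0.074, -0.595], [-0.001, 0.243, -0.97, 0.383]]
```

View pics/scene0.png

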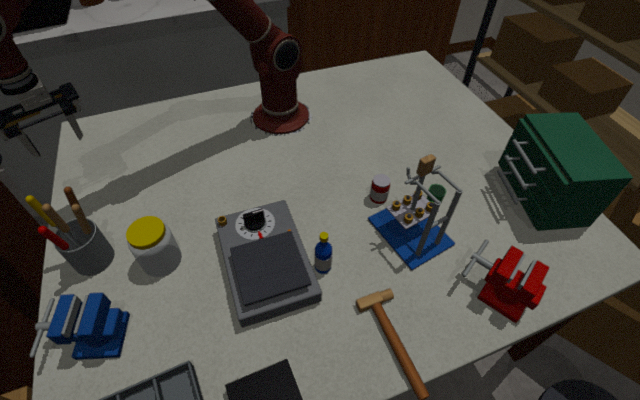

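View pics/top0.png

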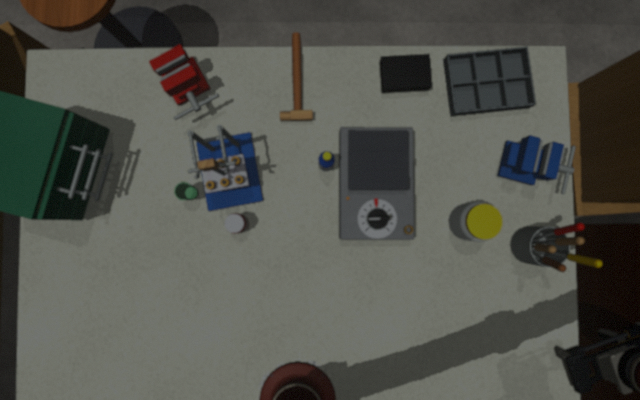

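The scene view shows the hotplate with its dial (255,222) and the rack hanging on the blue stand (415,210). In the top view the plate is at (379,160), the dial at (377,218) with the red mark above it at (376,202), the wooden grip near (208,163), the tin at (235,223) and the beaker at (187,190). I'll measure next.

```bash
python3 - <<'E'
from h import *
for n in ['top','scene']:
    c=dict(np.load(f'/tmp/{n}.npz')); f=c['frame']; d=c['range_z']
    v,u=np.mgrid[:400,:640]; P=world(c,u.ravel(),v.ravel(),d.ravel()).reshape(400,640,3); 
    ok=d>0; hsv=cv2.cvtColor(f,cv2.COLOR_RGB2HSV); H,S,V=cv2.split(hsv)
    X,Y,Z=P[...,0],P[...,1],P[...,2]
    def rep(name,m):
        q=P[m]; 
        if len(q)<4: print(n,name,len(q)); return
        r=cv2.minAreaRect(q[:,:2].astype(np.float32)*1000)
        print(n,name,len(q),'med',np.median(q,0).round(4),'rect',np.round(r[0],1),np.round(r[1],1),round(r[2],1),'z95',np.percentile(q[:,2],[5,95]).round(3))
    reg=ok&(X>.4)&(X<.85)&(Y<-.1)&(Y>-.32)
    rep('plate',reg&(abs(Z-.085)<.006)&(V<90)&(S<70)&(X>.58))
    rep('deck',reg&(Z>.045)&(Z<.1)&(Y<-.11))
    rep('dialtop',reg&(Z>.082)&(Z<.11)&(X<.57))
    st=ok&(X>.4)&(X<.8)&(Y>0.05)&(Y<.4)
    rep('foot',st&(H>100)&(H<125)&(S>120)&(Z<.03)&(Z>.0))
    rep('wood',st&(H>5)&(H<22)&(S>80)&(Z>.2))
    rep('rackhigh',st&(Z>.245))
    rep('tray',st&(Z>.07)&(Z<.12))
    rep('arms',st&(Z>.15)&(Z<.245))
    rep('ferr',ok&(X<.57)&(X>.4)&(Y<-.2)&(Y>-.3)&(H>8)&(H<28)&(S>110)&(Z>.05)&(Z<.09))
    rep('red',reg&((H<8)|(H>172))&(S>130)&(X<.6)&(Z>.045))
c=dict(np.load('/tmp/top.npz'));f=c['frame'][...,::-1]
a=cv2.resize(f[115:255,320:430],None,fx=3.6,fy=3.6,interpolation=3);b=cv2.resize(f[115:255,160:270],None,fx=3.6,fy=3.6,interpolation=3)
cv2.imwrite('pics/crop1.png',cv2.convertScaleAbs(np.hstack([b,a]),alpha=1.8))
E
```

```text
top plate 2611 med [ 0.6356 -0.2088  0.0847] rect [ 635.9 -209.7] [147.  112.4] 89.5 z95 [0.081 0.088]
top deck 8102 med [ 0.56   -0.2048  0.0583] rect [ 626.3 -209.4] [187.6 407.9] 89.3 z95 [0.052 0.087]
top dialtop 627 med [ 0.5552 -0.2106  0.0856] rect [ 518.9 -207.9] [145.1 102.1] 90.0 z95 [0.083 0.098]
top foot 1885 med [0.5861 0.1567 0.0097] rect [602.5 178.1] [184.1 145.7] 10.6 z95 [0.006 0.013]
top wood 159 med [0.5865 0.1724 0.2586] rect [586.5 175.7] [17.4 36.1] 11.1 z95 [0.246 0.261]
top rackhigh 168 med [0.5865 0.175  0.2584] rect [586.9 175.7] [18.2 36.4] 9.1 z95 [0.25  0.261]
top tray 1860 med [0.5836 0.1742 0.0824] rect [621.3 213.8] [366.6 190.3] 3.2 z95 [0.072 0.105]
top arms 643 med [0.6147 0.1654 0.2133] rect [619.9 181.4] [111.7 106. ] 10.2 z95 [0.164 0.23 ]
top ferr 15 med [ 0.445  -0.2882  0.0723] rect [ 445.6 -283.6] [13.  18.6] 10.6 z95 [0.053 0.076]
top red 11 med [ 0.5165 -0.205   0.0605] rect [ 515.3 -204.2] [ 3.1 12.9] 89.5 z95 [0.058 0.063]
scene plate 3184 med [ 0.6418 -0.2117  0.0843] rect [ 638.6 -209.8] [151.3 117.3] 89.8 z95 [0.082 0.087]
scene deck 
[... 182 characters left out ...]
5 [0.083 0.098]
scene foot 2103 med [0.6299 0.1503 0.0093] rect [604.4 176.8] [187.8 149.7] 10.6 z95 [0.007 0.012]
scene wood 260 med [0.5945 0.1699 0.2478] rect [588.9 174. ] [18.3 36.4] 9.3 z95 [0.22 0.26]
scene rackhigh 158 med [0.5924 0.1721 0.2583] rect [588.7 174.1] [18.5 36.4] 9.3 z95 [0.246 0.261]
scene tray 1724 med [0.6091 0.1709 0.0833] rect [622.1 213.5] [373.1 189.9] 5.0 z95 [0.073 0.106]
scene arms 868 med [0.6165 0.1623 0.2118] rect [626.8 176.2] [111.  105.7] 1.2 z95 [0.158 0.236]
scene ferr 78 med [ 0.4493 -0.2843  0.0678] rect [ 465.2 -249.5] [99.3 21.7] 61.0 z95 [0.058 0.08 ]
scene red 35 med [ 0.5086 -0.2073  0.0603] rect [ 502.3 -211.5] [43.1 46.4] 87.8 z95 [0.058 0.095]
```

View pics/crop1.png

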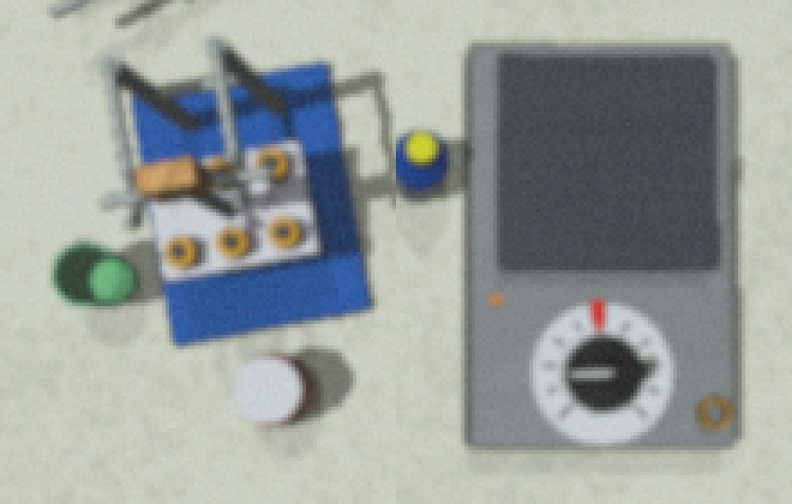

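Measured so far:
- **Rack:** grip centre about (0.588, 0.175), yaw about +10°.
- **Hotplate:** yaw about -0.6°, plate_mid about (0.620, -0.2095).
- **Dial:** near (0.474, -0.209), pointer towards +y, mark close to +x.

I'm moving to above the rack.

>>> send_rows(
  motion=[
    {"dx": 0.15,"dy": 0.15,"dz": 0.12,"yaw": 0.05},
    {"dx": 0.3,"dy": 0.3,"dz": 0.24,"yaw": 0.1},
    {"dx": 0.45,"dy": 0.45,"dz": 0.36,"yaw": 0.15},
    {"dx": 0.6,"dy": 0.6,"dz": 0.48,"yaw": 0.2},
    {"dx": 0.75,"dy": 0.75,"dz": 0.6,"yaw": 0.25},
  ],
  grip=1,
)

```text
time: 0.65
tool_pos: [0.3533, -0.4661, 0.3394]
eef_rot: [-2.944, -1.096, 0.0]
contact_force: [0.4, -0.5, -0.1]
opening: 0.0932
grasp_force: 0.0
```

>>> send_rows(
  motion=[
    {"dx": 0.15,"dy": 0.19,"yaw": 0.05},
    {"dx": 0.3,"dy": 0.38,"yaw": 0.1},
    {"dx": 0.45,"dy": 0.56,"yaw": 0.15},
    {"dx": 0.6,"dy": 0.75,"yaw": 0.2},
    {"dx": 0.75,"dy": 0.94,"yaw": 0.25},
  ],
)

```text
schema error: expected keys dx, dy, dz, yaw
```

>>> send_rows(
  motion=[
    {"dx": 0.08,"dy": 0.2,"yaw": 0.05},
    {"dx": 0.16,"dy": 0.4,"yaw": 0.1},
    {"dx": 0.24,"dy": 0.6,"yaw": 0.15},
    {"dx": 0.32,"dy": 0.8,"yaw": 0.2},
    {"dx": 0.4,"dy": 1.0,"yaw": 0.25},
  ],
)

```text
schema error: expected keys dx, dy, dz, yaw
```

>>> send_rows(
  motion=[
    {"dx": 0.15,"dy": 0.19,"dz": 0,"yaw": 0.05},
    {"dx": 0.3,"dy": 0.38,"dz": 0,"yaw": 0.1},
    {"dx": 0.45,"dy": 0.56,"dz": 0,"yaw": 0.15},
    {"dx": 0.6,"dy": 0.75,"dz": 0,"yaw": 0.2},
    {"dx": 0.75,"dy": 0.94,"dz": 0,"yaw": 0.25},
  ],
)

```text
time: 1.15
tool_pos: [0.5032, -0.278, 0.3385]
eef_rot: [-2.674, -1.649, 0.001]
contact_force: [0.7, -0.5, -0.0]
opening: 0.093
grasp_force: 0.0
```

>>> send_rows(
  motion=[
    {"dx": 0.08,"dy": 0.2,"dz": 0,"yaw": 0.05},
    {"dx": 0.16,"dy": 0.4,"dz": 0,"yaw": 0.1},
    {"dx": 0.24,"dy": 0.6,"dz": 0,"yaw": 0.15},
    {"dx": 0.32,"dy": 0.8,"dz": 0,"yaw": 0.2},
    {"dx": 0.4,"dy": 1.0,"dz": 0,"yaw": 0.25},
  ],
)

```text
time: 1.65
tool_pos: [0.5827, -0.0781, 0.3384]
eef_rot: [-2.301, -2.139, 0.001]
contact_force: [1.2, 0.6, 0.6]
opening: 0.0934
grasp_force: 0.0
```

>>> send_rows(
  motion=[
    {"dx": 0,"dy": 0.2,"dz": 0,"yaw": 0.03},
    {"dx": 0,"dy": 0.4,"dz": 0,"yaw": 0.06},
    {"dx": 0,"dy": 0.6,"dz": 0,"yaw": 0.1},
    {"dx": 0,"dy": 0.8,"dz": 0,"yaw": 0.13},
    {"dx": 0,"dy": 1.0,"dz": 0,"yaw": 0.16},
  ],
)

```text
time: 2.15
tool_pos: [0.5822, 0.1217, 0.3383]
eef_rot: [-2.016, -2.409, 0.001]
contact_force: [0.2, 1.0, 0.4]
opening: 0.0929
grasp_force: 0.0
```

>>> send_rows(
  motion=[
    {"dx": 0.015,"dy": 0.13,"dz": 0,"yaw": 0},
    {"dx": 0.03,"dy": 0.265,"dz": 0,"yaw": 0},
    {"dx": 0.03,"dy": 0.265,"dz": 0,"yaw": 0},
  ],
)

```text
time: 2.45
tool_pos: [0.587, 0.1787, 0.338]
eef_rot: [-2.006, -2.413, -0.002]
contact_force: [0.8, 0.5, 1.1]
opening: 0.0927
grasp_force: 0.0
```

```bash
python3 - <<'E'
from h import *
c=shot('wrist');o=monitor.get_obs();print(o['tool_pos'].round(4),2*np.degrees(np.arctan2(o['eef_rot'][1],o['eef_rot'][0]))+360)
f=c['frame'];d=c['range_z'];v,u=np.mgrid[:400,:640];P=world(c,u.ravel(),v.ravel(),d.ravel()).reshape(400,640,3)
H,S,V=cv2.split(cv2.cvtColor(f,cv2.COLOR_RGB2HSV))
m=(d>0)&(abs(P[...,2]-.26)<.008)&(np.hypot(P[...,0]-.588,P[...,1]-.175)<.04)
q=P[m];print(len(q),np.median(q,0).round(4),cv2.minAreaRect(q[:,:2].astype(np.float32)*1000))
cv2.imwrite('pics/wrist1.png',f[...,::-1])
E
```

```text
[0.5877 0.1756 0.338 ] 100.29839313356962
1109 [0.587  0.1796 0.2591] ((587.1480712890625, 178.7315216064453), (17.518638610839844, 35.136470794677734), 10.8126859664917)
```

View pics/wrist1.png

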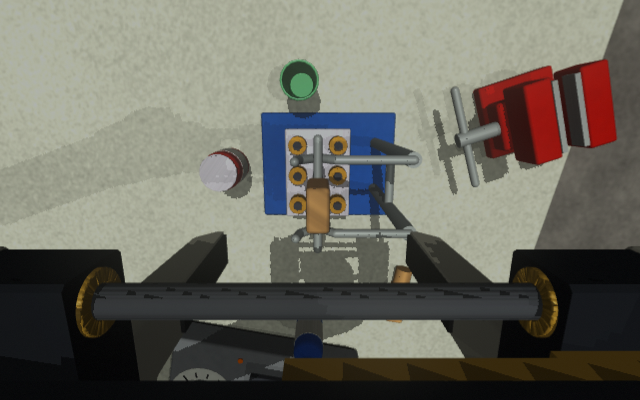

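The wrist view shows the grip at (318,207), between the fingers and parallel to them, with clear space between the two arms. Next I descend, close and lift.

>>> send_rows(
  motion=[
    {"dx": 0,"dy": 0,"dz": -0.14,"yaw": 0},
    {"dx": 0,"dy": 0,"dz": -0.28,"yaw": 0},
    {"dx": 0,"dy": 0,"dz": -0.42,"yaw": 0},
    {"dx": 0,"dy": 0,"dz": -0.57,"yaw": 0},
    {"dx": 0,"dy": 0,"dz": -0.57,"yaw": 0},
  ],
)

```text
time: 3.0
tool_pos: [0.5863, 0.1696, 0.2202]
eef_rot: [-2.019, -2.402, 0.015]
contact_force: [-0.2, -0.6, -0.3]
opening: 0.0931
grasp_force: 0.0
```

>>> send_rows(
  motion=[
    {"dx": 0,"dy": 0,"dz": 0,"yaw": 0},
    {"dx": 0,"dy": 0,"dz": 0,"yaw": 0},
    {"dx": 0,"dy": 0,"dz": 0,"yaw": 0},
    {"dx": 0,"dy": 0,"dz": 0,"yaw": 0},
    {"dx": 0,"dy": 0,"dz": 0,"yaw": 0},
  ],
  grip=0,
  squeeze=30,
)

```text
time: 3.5
tool_pos: [0.5888, 0.1735, 0.2254]
eef_rot: [2.018, 2.407, 0.002]
contact_force: [-0.4, 1.0, 0.5]
opening: 0.0578
grasp_force: 0.0
```

>>> send_rows(
  motion=[
    {"dx": 0,"dy": 0,"dz": 0,"yaw": 0},
    {"dx": 0,"dy": 0,"dz": 0,"yaw": 0},
    {"dx": 0,"dy": 0,"dz": 0,"yaw": 0},
  ],
)

```text
time: 3.8
tool_pos: [0.5885, 0.1734, 0.2247]
eef_rot: [-2.018, -2.408, 0.0]
contact_force: [0.3, -0.5, -0.8]
opening: 0.0336
grasp_force: 0.0
```

>>> send_rows(
  motion=[
    {"dx": 0,"dy": 0,"dz": 0,"yaw": 0},
    {"dx": 0,"dy": 0,"dz": 0,"yaw": 0},
    {"dx": 0,"dy": 0,"dz": 0,"yaw": 0},
    {"dx": 0,"dy": 0,"dz": 0,"yaw": 0},
    {"dx": 0,"dy": 0,"dz": 0,"yaw": 0},
  ],
)

```text
time: 4.3
tool_pos: [0.5887, 0.1734, 0.2248]
eef_rot: [2.018, 2.407, 0.001]
contact_force: [0.3, 0.5, 1.2]
opening: 0.0179
grasp_force: 30.0
```

>>> send_rows(
  motion=[
    {"dx": 0,"dy": 0,"dz": 0.02,"yaw": 0},
    {"dx": 0,"dy": 0,"dz": 0.05,"yaw": 0},
    {"dx": 0,"dy": 0,"dz": 0.09,"yaw": 0},
    {"dx": 0,"dy": 0,"dz": 0.14,"yaw": 0},
    {"dx": 0,"dy": 0,"dz": 0.19,"yaw": 0},
  ],
)

```text
time: 4.8
tool_pos: [0.5885, 0.1734, 0.2636]
eef_rot: [-2.018, -2.407, -0.0]
contact_force: [-0.4, -0.1, -4.4]
opening: 0.0176
grasp_force: 30.0
```

>>> send_rows(
  motion=[
    {"dx": 0,"dy": 0,"dz": 0.06,"yaw": 0},
    {"dx": 0,"dy": 0,"dz": 0.12,"yaw": 0},
    {"dx": -0.03,"dy": -0.005,"dz": 0.12,"yaw": 0},
    {"dx": -0.1,"dy": -0.018,"dz": 0.12,"yaw": 0},
    {"dx": -0.2,"dy": -0.035,"dz": 0.12,"yaw": 0},
  ],
)

```text
time: 5.3
tool_pos: [0.548, 0.1661, 0.2862]
eef_rot: [-2.019, -2.407, 0.0]
contact_force: [-1.1, -0.1, -4.3]
opening: 0.0179
grasp_force: 30.0
```

>>> send_rows(
  motion=[
    {"dx": -0.1,"dy": -0.018,"dz": 0,"yaw": 0},
    {"dx": -0.2,"dy": -0.035,"dz": 0,"yaw": 0},
    {"dx": -0.26,"dy": -0.045,"dz": 0,"yaw": 0},
    {"dx": -0.26,"dy": -0.045,"dz": 0,"yaw": 0},
  ],
)

```text
time: 5.7
tool_pos: [0.4942, 0.1572, 0.2868]
eef_rot: [-2.016, -2.409, 0.003]
contact_force: [-0.3, -0.4, -3.9]
opening: 0.0177
grasp_force: 30.0
```

```bash
python3 - <<'E'
from h import *
o=monitor.get_obs();print(o['tool_pos'].round(4),o['opening'],o['contact_force'])
cs=shot('scene');ct=shot('top')
b=lambda f:cv2.resize(f[::,:,::-1],None,fx=2,fy=2)
a=cv2.resize(cs['frame'][130:290,330:490,::-1],(400,400));t=cv2.resize(ct['frame'][100:260,150:310,::-1],(400,400))
cv2.imwrite('pics/lift.png',cv2.convertScaleAbs(np.hstack([a,t]),alpha=1.6))
E
```

```text
[0.4942 0.1572 0.2868] 0.017737555222448093 [-0.33404379 -0.35552153 -3.89757875]
```

View pics/lift.png

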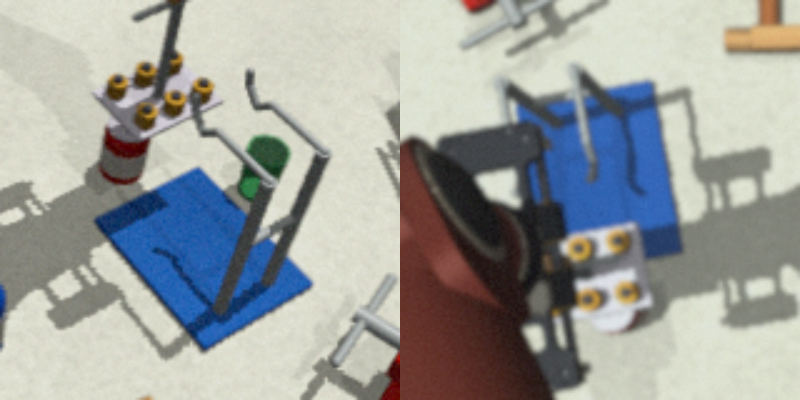

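The rack is off the stand with its tray hanging level (scene crop around 160,100), clear of the arms and held above the tin. I'll raise it and carry it over the plate.

>>> send_rows(
  motion=[
    {"dx": 0.03,"dy": 0,"dz": 0.1,"yaw": 0},
    {"dx": 0.06,"dy": -0.1,"dz": 0.2,"yaw": -0.01},
    {"dx": 0.1,"dy": -0.25,"dz": 0.26,"yaw": -0.02},
    {"dx": 0.15,"dy": -0.42,"dz": 0.26,"yaw": -0.04},
    {"dx": 0.21,"dy": -0.6,"dz": 0.26,"yaw": -0.05},
  ],
)

```text
time: 6.3
tool_pos: [0.5397, 0.0368, 0.3392]
eef_rot: [2.11, 2.326, 0.003]
contact_force: [0.5, 0.3, -4.3]
opening: 0.0177
grasp_force: 30.0
```

>>> send_rows(
  motion=[
    {"dx": 0.06,"dy": -0.18,"dz": 0,"yaw": -0.015},
    {"dx": 0.12,"dy": -0.36,"dz": 0,"yaw": -0.03},
    {"dx": 0.18,"dy": -0.54,"dz": 0,"yaw": -0.045},
    {"dx": 0.24,"dy": -0.72,"dz": 0,"yaw": -0.06},
    {"dx": 0.3,"dy": -0.88,"dz": 0,"yaw": -0.07},
  ],
)

```text
time: 6.8
tool_pos: [0.5995, -0.1416, 0.338]
eef_rot: [2.239, 2.203, -0.001]
contact_force: [0.3, -0.1, -4.8]
opening: 0.0178
grasp_force: 30.0
```

>>> send_rows(
  motion=[
    {"dx": 0.04,"dy": -0.12,"dz": 0,"yaw": 0},
    {"dx": 0.08,"dy": -0.22,"dz": 0,"yaw": 0},
    {"dx": 0.12,"dy": -0.3,"dz": 0,"yaw": 0},
    {"dx": 0.12,"dy": -0.34,"dz": 0,"yaw": 0},
    {"dx": 0.12,"dy": -0.34,"dz": 0,"yaw": 0},
  ],
)

```text
time: 7.3
tool_pos: [0.6223, -0.2085, 0.3376]
eef_rot: [-2.238, -2.203, 0.002]
contact_force: [0.2, -0.6, -4.6]
opening: 0.0177
grasp_force: 30.0
```

```bash
cat > m.py <<'E'
from h import *
o=monitor.get_obs();print('tcp',o['tool_pos'].round(4),'psi',2*np.degrees(np.arctan2(-o['eef_rot'][1],-o['eef_rot'][0])),o['contact_force'].round(1))
for n in ['scene','top']:
    c=shot(n);f=c['frame'];d=c['range_z'];v,u=np.mgrid[:400,:640];P=world(c,u.ravel(),v.ravel(),d.ravel()).reshape(400,640,3)
    H,S,V=cv2.split(cv2.cvtColor(f,cv2.COLOR_RGB2HSV)); X,Y,Z=np.moveaxis(P,-1,0)
    m=(d>0)&(abs(X-.62)<.1)&(abs(Y+.21)<.1)
    zt=o['tool_pos'][2]-.142+.006   # tray top height, expected
    for nm,mm in [('tray',m&(abs(Z-zt)<.007)&(V>90)&(S<60)),('brass',m&(H>8)&(H<28)&(S>100)&(Z<zt+.04)),('plate',m&(abs(Z-.085)<.004)&(V<90)&(S<70))]:
        q=P[mm]
        if len(q)>4: print(n,nm,len(q),np.median(q,0).round(4),np.round(np.concatenate([np.r_[x] for x in cv2.minAreaRect(q[:,:2].astype(np.float32)*1000)]),1))
E
python3 m.py; python3 - <<'E'
from h import *
a,t=[dict(np.load(f'/tmp/{n}.npz'))['frame'][...,::-1] for n in ('scene','top')]
cv2.imwrite('pics/over.png',cv2.convertScaleAbs(np.hstack([cv2.resize(a[160:320,200:360],(400,400)),cv2.resize(t[110:270,300:460],(400,400))]),alpha=1.6))
E
```

```text
tcp [ 0.6223 -0.2085  0.3376] psi 89.09691175958525 [ 0.2 -0.6 -4.6]
scene tray 741 [ 0.6207 -0.1914  0.1963] [ 622.9 -204.8  109.6   81.6   89.7]
scene brass 506 [ 0.6428 -0.2106  0.2133] [ 620.8 -206.2   91.2   75.2   89.1]
scene plate 2778 [ 0.6462 -0.2144  0.0844] [ 620.9 -209.6  150.8  151.2   89.4]
top tray 547 [ 0.6169 -0.1796  0.197 ] [ 621.4 -201.1  101.3   77.5   89.2]
top brass 164 [ 0.5992 -0.1839  0.215 ] [ 600.8 -168.2   95.3  143.6   31.7]
top plate 1216 [ 0.5804 -0.1706  0.0847] [ 619.6 -203.5  135.2  144.4   89.5]
```

View pics/over.png

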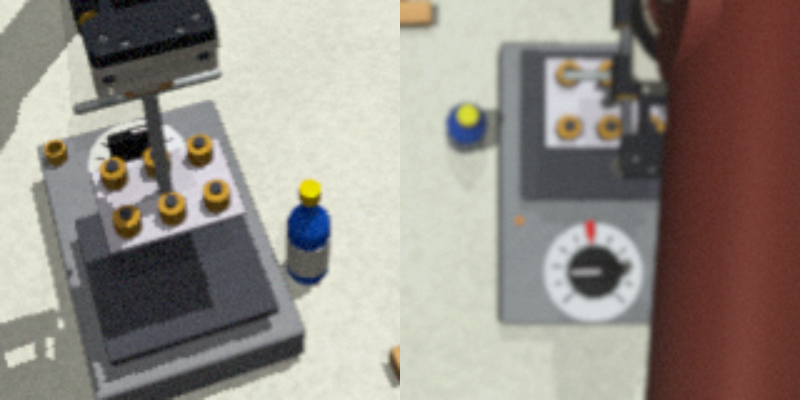

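Scene crop: the tray at (165,190) is level and square above the plate. The measured offset is about 2 mm in x and 5 mm in y, which I'll correct while descending.

>>> send_rows(
  motion=[
    {"dx": -0.01,"dy": -0.025,"dz": -0.1,"yaw": 0},
    {"dx": -0.01,"dy": -0.025,"dz": -0.22,"yaw": 0},
    {"dx": -0.01,"dy": -0.025,"dz": -0.34,"yaw": 0},
    {"dx": -0.01,"dy": -0.025,"dz": -0.42,"yaw": 0},
    {"dx": -0.01,"dy": -0.025,"dz": -0.46,"yaw": 0},
  ],
)

```text
time: 7.9
tool_pos: [0.6196, -0.2098, 0.2452]
eef_rot: [-2.231, -2.207, 0.002]
contact_force: [-0.2, 0.2, -3.1]
opening: 0.0182
grasp_force: 30.0
```

>>> send_rows(
  motion=[
    {"dx": 0,"dy": 0,"dz": -0.01,"yaw": 0},
    {"dx": 0,"dy": 0,"dz": -0.02,"yaw": 0},
    {"dx": 0,"dy": 0,"dz": -0.03,"yaw": 0},
    {"dx": 0,"dy": 0,"dz": -0.04,"yaw": 0},
    {"dx": 0,"dy": 0,"dz": -0.04,"yaw": 0},
  ],
)

```text
time: 8.4
tool_pos: [0.6205, -0.2116, 0.2388]
eef_rot: [2.236, 2.207, 0.0]
contact_force: [0.4, 0.6, -4.6]
opening: 0.0176
grasp_force: 30.0
```

```bash
python3 m.py
```

```text
tcp [ 0.6205 -0.2116  0.2388] psi -270.74694850699956 [ 0.4  0.6 -4.6]
scene tray 636 [ 0.6184 -0.1946  0.0976] [ 621.3 -208.4  109.1   79.1   89.4]
scene brass 415 [ 0.6387 -0.2132  0.1145] [ 588.7 -192.8  123.4  138.1   89.4]
scene plate 2166 [ 0.659  -0.2161  0.0845] [ 620.3 -209.5  150.9  152.4   89.4]
top tray 393 [ 0.6178 -0.1824  0.098 ] [ 620.8 -204.5   99.4   75.2   89.4]
top brass 147 [ 0.5967 -0.1998  0.1156] [ 599.6 -174.    97.   147.1   28.9]
top plate 1046 [ 0.6032 -0.1656  0.0847] [ 619.5 -197.2  122.2  144.2   89.5]
```

>>> send_rows(
  motion=[
    {"dx": 0,"dy": 0,"dz": -0.007,"yaw": 0},
    {"dx": 0,"dy": 0,"dz": -0.014,"yaw": 0},
    {"dx": 0,"dy": 0,"dz": -0.02,"yaw": 0},
    {"dx": 0,"dy": 0,"dz": -0.025,"yaw": 0},
    {"dx": 0,"dy": 0,"dz": -0.025,"yaw": 0},
  ],
)

```text
time: 9.0
tool_pos: [0.6204, -0.2116, 0.2333]
eef_rot: [-2.235, -2.207, 0.0]
contact_force: [0.3, 0.7, -4.4]
opening: 0.0178
grasp_force: 30.0
```

>>> send_rows(
  motion=[
    {"dx": 0,"dy": 0,"dz": -0.004,"yaw": 0},
    {"dx": 0,"dy": 0,"dz": -0.007,"yaw": 0},
    {"dx": 0,"dy": 0,"dz": -0.007,"yaw": 0},
  ],
)

```text
time: 9.3
tool_pos: [0.6205, -0.2116, 0.2321]
eef_rot: [-2.236, -2.207, 0.0]
contact_force: [-0.4, -0.6, -3.8]
opening: 0.0181
grasp_force: 30.0
```

>>> send_rows(
  motion=[
    {"dx": 0,"dy": 0,"dz": -0.004,"yaw": 0},
    {"dx": 0,"dy": 0,"dz": -0.007,"yaw": 0},
    {"dx": 0,"dy": 0,"dz": -0.007,"yaw": 0},
  ],
)

```text
time: 9.6
tool_pos: [0.6206, -0.2115, 0.2319]
eef_rot: [2.235, 2.206, 0.001]
contact_force: [-0.7, 0.6, 2.1]
opening: 0.0178
grasp_force: 30.0
```

>>> send_rows(
  motion=[
    {"dx": 0,"dy": 0,"dz": -0.003,"yaw": 0},
    {"dx": 0,"dy": 0,"dz": -0.005,"yaw": 0},
    {"dx": 0,"dy": 0,"dz": -0.005,"yaw": 0},
  ],
)

```text
time: 9.9
tool_pos: [0.6206, -0.2113, 0.2319]
eef_rot: [2.235, 2.206, 0.001]
contact_force: [-1.8, 1.9, 7.2]
opening: 0.0178
grasp_force: 30.0
```

It's in contact, at about 7 N up. I'll release and rise.

>>> send_rows(
  motion=[
    {"dx": 0,"dy": 0,"dz": 0.005,"yaw": 0},
    {"dx": 0,"dy": 0,"dz": 0.005,"yaw": 0},
    {"dx": 0,"dy": 0,"dz": 0.005,"yaw": 0},
    {"dx": 0,"dy": 0,"dz": 0.005,"yaw": 0},
    {"dx": 0,"dy": 0,"dz": 0.005,"yaw": 0},
  ],
  grip=0.7,
)

```text
time: 10.4
tool_pos: [0.6206, -0.2117, 0.2306]
eef_rot: [-2.236, -2.207, -0.0]
contact_force: [-0.1, -0.2, 0.3]
opening: 0.0536
grasp_force: 0.0
```

>>> send_rows(
  motion=[
    {"dx": 0,"dy": 0,"dz": 0,"yaw": 0},
    {"dx": 0,"dy": 0,"dz": 0.05,"yaw": 0},
    {"dx": 0,"dy": 0,"dz": 0.15,"yaw": 0},
    {"dx": 0,"dy": 0,"dz": 0.3,"yaw": 0},
    {"dx": 0,"dy": 0,"dz": 0.45,"yaw": 0},
  ],
)

```text
time: 10.9
tool_pos: [0.6204, -0.2115, 0.3224]
eef_rot: [-2.236, -2.207, -0.0]
contact_force: [0.3, -1.1, -0.8]
opening: 0.0649
grasp_force: 0.0
```

>>> send_rows(
  motion=[
    {"dx": -0.2,"dy": 0,"dz": 0.05,"yaw": 0},
    {"dx": -0.4,"dy": 0,"dz": 0.05,"yaw": 0},
    {"dx": -0.6,"dy": 0,"dz": 0.05,"yaw": 0},
    {"dx": -0.8,"dy": 0,"dz": 0.05,"yaw": 0},
    {"dx": -0.8,"dy": 0,"dz": 0.05,"yaw": 0},
  ],
)

```text
time: 11.4
tool_pos: [0.4555, -0.2123, 0.3318]
eef_rot: [-2.239, -2.202, 0.007]
contact_force: [0.2, -1.0, -0.1]
opening: 0.0653
grasp_force: 0.0
```

```bash
python3 m.py; python3 - <<'E'
from h import *
c=shot('wrist')
a=dict(np.load('/tmp/scene.npz'))['frame'][...,::-1]
w=c['frame'][...,::-1]
cv2.imwrite('pics/placed.png',cv2.convertScaleAbs(np.hstack([cv2.resize(a[140:320,195:355],(320,360)),cv2.resize(w,(480,300))[:,:].copy() if 0 else cv2.copyMakeBorder(cv2.resize(w,(480,300)),0,60,0,0,0)]),alpha=1.5))
E
```

```text
tcp [ 0.4555 -0.2123  0.3318] psi 89.0492204295372 [ 0.2 -1.  -0.1]
scene brass 482 [ 0.6302 -0.2122  0.108 ] [ 585.7 -202.3  104.8  159.7   74.4]
scene plate 2275 [ 0.6559 -0.2178  0.0845] [ 620.6 -209.5  150.9  152.2   89.4]
top brass 134 [ 0.5989 -0.2001  0.1084] [ 605.8 -179.1   88.1  169.2   33.2]
top plate 1618 [ 0.6324 -0.195   0.0847] [ 619.4 -209.6  146.7  144.5   89.3]
```

View pics/placed.png

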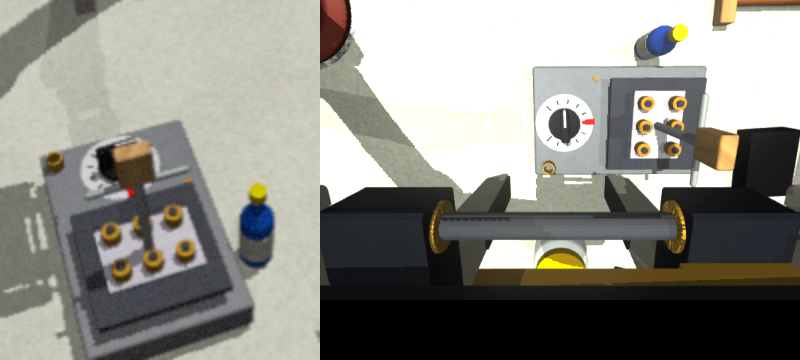

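The rack stands on the plate and is released, with the tray at about (660,125) in the wrist view. The dial is at (565,122) with its white line towards +y and the red mark at (589,122). Next I'll measure the dial angles.

```bash
cat > dial.py <<'E'
from h import *
for n in ['wrist','top']:
    c=shot(n);f=c['frame'];H,S,V=cv2.split(cv2.cvtColor(f,cv2.COLOR_RGB2HSV))
    v,u=np.mgrid[:400,:640]
    A=lambda z:world(c,u.ravel(),v.ravel(),z=z).reshape(400,640,3)[...,:2]
    P=A(.058);C0=np.array([.4735,-.209])
    near=np.linalg.norm(P-C0,axis=-1)<.05
    thr=np.percentile(V[near],80)*.8
    sc=(near&(V>thr)&(S<50)).astype(np.uint8)
    k=max(cv2.findContours(sc,cv2.RETR_EXTERNAL,cv2.CHAIN_APPROX_NONE)[0],key=cv2.contourArea)[:,0]
    (cx,cy),r=cv2.minEnclosingCircle(P[k[:,1],k[:,0]].astype(np.float32)*1000); C=np.array([cx,cy])/1000
    red=near&((H<8)|(H>172))&(S>120); R=P[red].mean(0) if red.any() else C
    T=A(.098); rr=np.linalg.norm(T-C,axis=-1)
    w=(rr<.029)&(V>thr*.75)&(S<60)&(np.linalg.norm(A(.068)-C,axis=-1)<.024)
    q=T[w];
    if len(q)<3: print(n,C.round(4),r,'no line',len(q));continue
    vx,vy,x0,y0=cv2.fitLine((q*1000).astype(np.float32),cv2.DIST_L2,0,.01,.01).ravel()
    L=q.mean(0); s=np.sign((L-C)@[vx,vy])
    a=lambda d:np.degrees(np.arctan2(d[1],d[0])).round(1)
    print(n,'C',C.round(4),'r',round(r,1),'red',red.sum(),R.round(4),a(R-C),'line',len(q),L.round(4),'fit',a([s*vx,s*vy]),'centroid',a(L-C))
E
python3 dial.py
```

```text
wrist C [ 0.4722 -0.2065] r 49.5 red 100 [ 0.514  -0.2041] 3.4 line 75 [ 0.4717 -0.1937] fit 91.8 centroid 92.6
top C [ 0.4731 -0.2083] r 49.8 red 15 [ 0.5148 -0.2051] 4.5 line 21 [ 0.4719 -0.1942] fit 90.3 centroid 95.1
```

>>> send_rows(
  motion=[
    {"dx": 0.06,"dy": 0.015,"dz": 0,"yaw": 0.03},
    {"dx": 0.06,"dy": 0.015,"dz": -0.2,"yaw": 0.03},
    {"dx": 0.06,"dy": 0.015,"dz": -0.4,"yaw": 0.03},
    {"dx": 0.06,"dy": 0.015,"dz": -0.6,"yaw": 0.03},
    {"dx": 0.06,"dy": 0.015,"dz": -0.7,"yaw": 0.03},
  ],
  grip=0.5,
)

```text
time: 12.15
tool_pos: [0.4724, -0.2073, 0.1871]
eef_rot: [-2.176, -2.259, 0.001]
contact_force: [0.3, -0.8, 0.0]
opening: 0.0467
grasp_force: 0.0
```

>>> send_rows(
  motion=[
    {"dx": 0,"dy": 0,"dz": 0,"yaw": 0},
    {"dx": 0,"dy": 0,"dz": 0,"yaw": 0},
    {"dx": 0,"dy": 0,"dz": 0,"yaw": 0},
  ],
)

```text
time: 12.45
tool_pos: [0.4744, -0.2086, 0.1922]
eef_rot: [2.18, 2.258, 0.003]
contact_force: [-0.7, -0.1, -0.1]
opening: 0.0468
grasp_force: 0.0
```

>>> send_rows(
  motion=[
    {"dx": -0.005,"dy": 0.003,"dz": -0.15,"yaw": 0},
    {"dx": -0.005,"dy": 0.003,"dz": -0.3,"yaw": 0},
    {"dx": -0.005,"dy": 0.003,"dz": -0.42,"yaw": 0},
    {"dx": -0.005,"dy": 0.003,"dz": -0.5,"yaw": 0},
    {"dx": -0.005,"dy": 0.003,"dz": -0.5,"yaw": 0},
  ],
)

```text
time: 12.95
tool_pos: [0.4714, -0.2079, 0.0903]
eef_rot: [-2.182, -2.258, 0.001]
contact_force: [0.7, 0.0, -0.6]
opening: 0.0464
grasp_force: 0.0
```

>>> send_rows(
  motion=[
    {"dx": 0,"dy": 0,"dz": -0.03,"yaw": 0},
    {"dx": 0,"dy": 0,"dz": -0.06,"yaw": 0},
    {"dx": 0,"dy": 0,"dz": -0.08,"yaw": 0},
    {"dx": 0,"dy": 0,"dz": -0.08,"yaw": 0},
  ],
)

```text
time: 13.35
tool_pos: [0.4714, -0.2081, 0.0748]
eef_rot: [-2.183, -2.259, 0.0]
contact_force: [-0.6, -0.4, 0.5]
opening: 0.0466
grasp_force: 0.0
```

>>> send_rows(
  motion=[
    {"dx": 0,"dy": 0,"dz": 0,"yaw": 0},
    {"dx": 0,"dy": 0,"dz": 0,"yaw": 0},
    {"dx": 0,"dy": 0,"dz": 0,"yaw": 0},
    {"dx": 0,"dy": 0,"dz": 0,"yaw": 0},
    {"dx": 0,"dy": 0,"dz": 0,"yaw": 0},
  ],
  grip=0,
  squeeze=35,
)

```text
time: 13.85
tool_pos: [0.4729, -0.208, 0.0751]
eef_rot: [2.181, 2.258, 0.003]
contact_force: [2.1, 0.1, -1.3]
opening: 0.0137
grasp_force: 35.0
```

>>> send_rows(
  motion=[
    {"dx": 0,"dy": 0,"dz": 0,"yaw": 0},
    {"dx": 0,"dy": 0,"dz": 0,"yaw": 0},
  ],
)

```text
time: 14.05
tool_pos: [0.4729, -0.2081, 0.0751]
eef_rot: [2.181, 2.258, 0.003]
contact_force: [3.8, -0.4, -1.2]
opening: 0.0138
grasp_force: 35.0
```

>>> send_rows(
  motion=[
    {"dx": 0.008,"dy": 0,"dz": 0,"yaw": -0.06},
    {"dx": 0.008,"dy": 0,"dz": 0,"yaw": -0.13},
    {"dx": 0.008,"dy": 0,"dz": 0,"yaw": -0.2},
    {"dx": 0.008,"dy": 0,"dz": 0,"yaw": -0.27},
    {"dx": 0.008,"dy": 0,"dz": 0,"yaw": -0.34},
  ],
)

```text
time: 14.55
tool_pos: [0.4726, -0.208, 0.0751]
eef_rot: [-2.705, -1.597, 0.001]
contact_force: [-0.2, 1.0, 1.5]
opening: 0.0136
grasp_force: 35.0
```

>>> send_rows(
  motion=[
    {"dx": 0,"dy": 0,"dz": 0,"yaw": -0.07},
    {"dx": 0,"dy": 0,"dz": 0,"yaw": -0.14},
    {"dx": 0,"dy": 0,"dz": 0,"yaw": -0.21},
    {"dx": 0,"dy": 0,"dz": 0,"yaw": -0.28},
    {"dx": 0,"dy": 0,"dz": 0,"yaw": -0.35},
  ],
)

```text
time: 15.05
tool_pos: [0.4724, -0.2077, 0.0751]
eef_rot: [-3.036, -0.802, 0.002]
contact_force: [-0.1, 1.5, 2.2]
opening: 0.0137
grasp_force: 35.0
```

>>> send_rows(
  motion=[
    {"dx": 0,"dy": 0,"dz": 0,"yaw": -0.07},
    {"dx": 0,"dy": 0,"dz": 0,"yaw": -0.14},
    {"dx": 0,"dy": 0,"dz": 0,"yaw": -0.21},
    {"dx": 0,"dy": 0,"dz": 0,"yaw": -0.27},
    {"dx": 0,"dy": 0,"dz": 0,"yaw": -0.27},
  ],
)

```text
time: 15.55
tool_pos: [0.4723, -0.2075, 0.0751]
eef_rot: [-3.137, -0.152, 0.003]
contact_force: [-1.6, 0.2, 4.3]
opening: 0.0138
grasp_force: 35.0
```

>>> send_rows(
  motion=[
    {"dx": 0,"dy": 0,"dz": 0,"yaw": -0.005},
    {"dx": 0,"dy": 0,"dz": 0,"yaw": -0.005},
    {"dx": 0,"dy": 0,"dz": 0,"yaw": -0.005},
  ],
)

```text
time: 15.85
tool_pos: [0.4723, -0.2075, 0.075]
eef_rot: [-3.137, -0.142, 0.002]
contact_force: [-0.4, 1.7, 5.3]
opening: 0.014
grasp_force: 35.0
```

>>> send_rows(
  motion=[
    {"dx": 0,"dy": 0,"dz": 0,"yaw": 0},
    {"dx": 0,"dy": 0,"dz": 0,"yaw": 0},
    {"dx": 0,"dy": 0,"dz": 0,"yaw": 0},
    {"dx": 0,"dy": 0,"dz": 0,"yaw": 0},
    {"dx": 0,"dy": 0,"dz": 0,"yaw": 0},
  ],
  grip=0.45,
)

```text
time: 16.35
tool_pos: [0.4731, -0.2081, 0.0747]
eef_rot: [-3.138, -0.14, 0.0]
contact_force: [-0.3, 1.2, 0.2]
opening: 0.0414
grasp_force: 0.0
```

>>> send_rows(
  motion=[
    {"dx": 0,"dy": 0,"dz": 0.1,"yaw": 0},
    {"dx": 0,"dy": 0,"dz": 0.25,"yaw": 0},
    {"dx": -0.05,"dy": 0,"dz": 0.45,"yaw": 0},
    {"dx": -0.1,"dy": 0,"dz": 0.65,"yaw": 0},
    {"dx": -0.15,"dy": 0,"dz": 0.85,"yaw": 0},
  ],
)

```text
time: 16.85
tool_pos: [0.4424, -0.2079, 0.2463]
eef_rot: [-3.138, -0.14, 0.0]
contact_force: [-0.2, -0.4, 0.7]
opening: 0.042
grasp_force: 0.0
```

>>> send_rows(
  motion=[
    {"dx": 0,"dy": 0,"dz": 0.2,"yaw": 0.09},
    {"dx": 0,"dy": 0,"dz": 0.3,"yaw": 0.18},
    {"dx": 0,"dy": 0,"dz": 0.3,"yaw": 0.27},
    {"dx": 0,"dy": 0,"dz": 0.3,"yaw": 0.36},
    {"dx": 0,"dy": 0,"dz": 0.3,"yaw": 0.45},
  ],
)

```text
time: 17.35
tool_pos: [0.4429, -0.208, 0.305]
eef_rot: [2.892, 1.226, 0.0]
contact_force: [0.3, -0.4, -0.2]
opening: 0.0417
grasp_force: 0.0
```

>>> send_rows(
  motion=[
    {"dx": 0,"dy": 0,"dz": 0,"yaw": 0.09},
    {"dx": 0,"dy": 0,"dz": 0,"yaw": 0.18},
    {"dx": 0,"dy": 0,"dz": 0,"yaw": 0.27},
    {"dx": 0,"dy": 0,"dz": 0,"yaw": 0.36},
    {"dx": 0,"dy": 0,"dz": 0,"yaw": 0.45},
  ],
)

```text
time: 17.85
tool_pos: [0.4428, -0.208, 0.3047]
eef_rot: [-2.289, -2.151, 0.0]
contact_force: [0.2, -0.6, -0.1]
opening: 0.0417
grasp_force: 0.0
```

```bash
python3 dial.py; python3 - <<'E'
from h import *
s=shot('scene')['frame'][...,::-1]; w=dict(np.load('/tmp/wrist.npz'))['frame'][...,::-1]
cv2.imwrite('pics/dial.png',cv2.convertScaleAbs(np.hstack([cv2.resize(s[140:320,195:355],(320,360)),cv2.resize(w[80:260,230:470],(480,360))]),alpha=1.3))
E
```

```text
wrist C [ 0.4725 -0.2073] r 49.5 red 113 [ 0.5137 -0.2039] 4.7 line 74 [ 0.4825 -0.2056] fit 5.8 centroid 9.8
top C [ 0.473  -0.2081] r 49.8 red 12 [ 0.5152 -0.2047] 4.6 line 22 [ 0.4836 -0.2065] fit 3.7 centroid 8.3
```

View pics/dial.png

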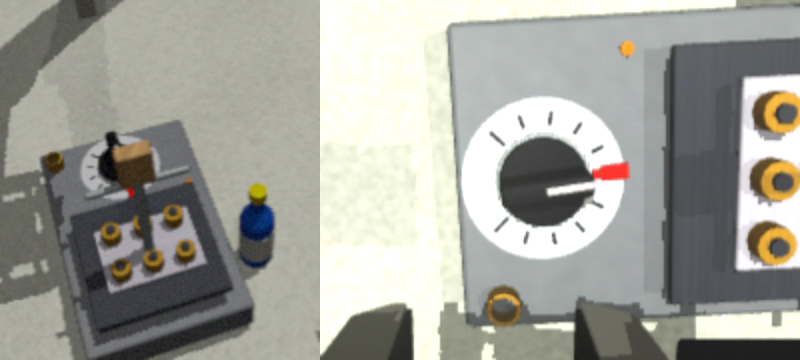

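The pointer line (570,187) points at the red mark (610,171); both are measured at about 4.7°. The rack is still centred and upright, so I'm handing in.

```bash
python3 -c "
from rig import job
print(job.close_job())"
```

```text
the job is handed in; nothing more can be done
None
```

The rack is standing upright and centred on the heating plate, and the dial pointer is on the red set-mark (both at about 4.7°); the job is handed in, but the hand-in call gave no verdict.

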